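# Let a soap ball out of the lever-lid soap box

### The arm

A 6-joint arm with a two-finger parallel gripper is mounted at the origin on the work surface. World frame = base frame: x ahead of the robot, y to its left, z up, the work surface at z = 0. Lengths are in m, angles in degrees, forces in N, time in s.
With the tool pointing down it reaches from about 0.3 to 0.75 m from the base axis. Payload 8.5 kg.
Tool frame: the origin (TCP) lies on the centre line of the jaws, within the pads' length; the fingertips stand 22 mm ahead of it and the grasp point (between the pads) lies 3 mm ahead of it (env.tip_reach is the distance from the TCP to the fingertips, in m); y points along the fingers, z is the direction in which the jaws open and shut, and the axes are right-handed (so a half turn about y gives the same grasp; the last joint's range is limited). The gripper opens to 85 mm and grips with 20 to 120 N. Pads are 22 mm wide; open, the fingers measure 114 mm over their backs; the gripper's body (76 mm by 85 mm) begins 54 mm behind the grasp point. The pads swing forward as they close: fully open they stand 13 mm farther back than shut.
Start: joints at [-79.257, 21.807, 74.336, -0, 83.858, -12.336], TCP at [0.216, -0.506, 0.253] pointing down, gripper open.
Joint ranges: [-178.18, 178.18], [-50.72, 133.34], [12.68, 142.11], [-81.47, 261.47], [9.98, 163.14], [-165.26, 165.26]. Speed limits (degrees/s): [136.94, 136.94, 180, 180, 180, 180].

### API

Orientations are given as a 3x3 rotation matrix whose columns are the frame's x, y, z axes.
In Python, from rig import env, get_image gives the robot as it stands. The module is installed in compiled form; this text tells all that it offers.
- The arm moves only by the tool carry_out, never from a script. Its argument "targets" is a list that holds one entry, the list of rows, each a list of 7 numbers: the closure, from 0 (fully open) to 1 (shut), then the shift along the world's x, y, z in mm, then the turn, a rotation vector about the world's x, y, z in degrees. In form: [[[claw, dx, dy, dz, ax, ay, az], ...]]. A call has 1 to 20 rows; each row is the pose to reach, as a shift and turn from the pose commanded when the call began; what a row does not reach only later rows make up. A row lasts 1/12 s, in which the tool goes at most 41.7 mm and 7.16 degrees, less where a joint would pass 70% of its speed; a pose out of reach is approached as far as the arm can. A call with a gripper value outside its range is refused whole. The fingers move at their own pace and stop on an object; "squeeze" is the grip in N (left out, the last holds). Time passes only in rows, so rows that repeat a pose let the fingers close. It gives the time, the measured TCP pose, the force and the opening at its end, in the units of the state.
- env.observe(): the state, without advancing time (a new reading comes with each control period).
- get_image(name): name is "side" or "top" or "wrist"; returns a dict with "img" (400x640x3 uint8, red, green, blue), "fx", "fy", "cx", "cy" (pixels), "k1" (the pictures are not rectified: a ray, as slopes to the right and down, at radius r is drawn at 1 + k1 r^2 times it, then the intrinsics apply), "rvec" (rotation vector, rad) and "tvec" (3), from world to camera coordinates, as OpenCV has them. Camera axes: x right, y down, z forward; pixel columns grow to the right and rows downward; lengths in m; the calibration is good to about 2 mm. A picture is of the moment at which its call begins. There is no depth.
- env.close_job(): hands the job in, once; it reports no verdict.
The state is a dict: "time_s": time; "q": joint angles; "qvel": joint speeds; "joint_efforts": joint torques, N m; "position": TCP position; "tool_rot": TCP orientation; "ft_force": force on the tool from outside, world axes, zero at the start; "wrist_torque": the same for the moment, N m; "grip_width": finger opening in m.
Only numpy, scipy, OpenCV 4.12 (cv2) and the standard library are available. Lean on these libraries where they do the work, as an engineer would, in place of code of your own. Each camera call takes 0.05 s, during which the arm holds its last target.

### The job

With closed fingers, press the paddle of the soap box's side lever all the way down, so that the linked lid stands fully open, and keep it down until the round soap has rolled out and lies in the catch tray in front. Then let the lever come up slowly under your fingers so that the lid goes down gently and shuts without slamming, and move clear. Work only the lever: do not touch the lid or the soap, pick nothing up, and leave the things standing around undisturbed.

Things in the scene. Friction and masses are not known exactly. Their poses are not given: they have to be found in the camera images.
- dispenser: Fixed wooden soap box, 120 mm long (x), 92 mm wide (y), 125 mm tall with lid shut, standing in a wide grey plastic tray (floor at height 4 mm). Origin: centre of its underside. Its -x side is the front, where the soap comes out. The lever runs along its -y side and ends in a paddle. z is up.
- catch (a point): Middle of the floor of the low wooden catch tray built on to the front of the box: 110 mm in front of (-x) the box's origin, 15 mm up. The catch tray is 104 mm long, 92 mm wide, walls 36 mm high, reaching to x = -166 mm from the box's origin.
- lid (a joint): Lid hinge at the box's upper rear edge. 0 = shut, 1.1 rad = fully open. Linked to the lever (lid angle = 3.44 x lever angle); no catch or brake: let go, the lid falls and slams by its own weight. It counts as a slam if it falls faster than 1.5 rad/s in the last 0.35 rad before shutting, i.e. the paddle rising at 60 mm/s; a paddle rising at 20 mm/s is gentle.
- lid_edge (a point): Middle of the upper front edge of the aluminium lid (127 mm long, 94 mm wide, about 0.2 kg). Below it hangs a slatted wooden apron 62 mm deep that closes the front of the box and holds the soap back. The edge swings up and back; in the swing the apron reaches up to 14 mm further forward than when shut.
- lever (a joint): Angle of the aluminium lever about its pivot at the middle of the box's -y side. 0 = up (lid shut), 0.32 rad = pressed fully down (stop, lid fully open).
- lever_pad (a point): Centre of the upper face of the lever's square paddle (44 x 44 x 6 mm), the place to press. When up it is 138 mm in front of (-x), 95 mm to the -y side of and 87 mm above the box's origin. It travels 44 mm nearly straight down (slope 9 degrees one way, then 9 degrees the other) to a hard stop; pressing takes about 3 to 8 N. It comes back up as the lid falls.
- soap_center (a point): Centre of the white soap ball, 40 mm across, 40 g. At the start it rests inside the box against the apron, on a floor that slopes to the front; with the lid open it rolls by itself into the catch tray and settles near the tray's front wall.
- bowl: Bystander: stainless steel bowl, 120 mm across, 50 mm tall, loose. Origin: centre of its underside.
- soap_dish: Bystander: white ceramic soap dish 110 x 75 x 22 mm, loose. Origin: centre of its underside.
- alu_box: Bystander: closed aluminium box with a sliding lid, 90 x 60 x 38 mm, loose. Origin: centre of its underside.
- scrubber: Bystander: wooden back scrubber, 290 mm long (along its x) and 28 mm tall, lying behind the soap box, loose. Origin: on its underside, 160 mm from the handle's end.

How it is judged (in metres and radians):
On the way, in this order (a step that is already met when the one before it is completed fails the run):
1. the lever is held down by the fingers, the lid stands fully open and the soap lies in the catch tray (value of joint lid above 0.95 rad and contact force between the fingers and lever above 0.5 N and x of soap_center in the frame of dispenser below -0.08 m and z of soap_center in the frame of dispenser below 0.06 m), for 0.2 s.
2. the lid is shut again (value of joint lid below 0.05 rad), for 0.2 s.
At the end, for the whole second after the job is handed in: The lid is shut (within 0.05 rad), the lever is up (within 0.02 rad), and the soap ball lies at rest in the catch tray (inside its walls, centre under 60 mm above the box's underside) (value of joint lid below 0.05 rad and value of joint lever below 0.02 rad and x of soap_center in the frame of dispenser between -0.16 and -0.08 m and y of soap_center in the frame of dispenser between -0.04 and 0.04 m and z of soap_center in the frame of dispenser below 0.06 m and linear speed of soap below 0.03 m/s); the robot touches nothing.
It fails at once if the lid slams: it falls faster than 1.5 rad/s in the last 0.35 rad before shutting (value of joint lid below 0.35 rad and velocity of joint lid below -1.5 rad/s).
It fails at once if the robot touches the lid (contact force between any of the fingers, the arm and lid above 0.5 N).
It fails at once if the robot touches or lifts the soap (contact force between any of the fingers, the arm and soap above 0.3 N or z of soap_center in the frame of dispenser above 0.11 m).
It fails at once if a bystander is moved more than 15 mm (distance of any of bowl, soap_dish, alu_box, scrubber from where it was at the start of the episode above 0.015 m).
It also fails if it takes over 42 s, if anything falls off the work surface, if the arm or the gripper's body presses on something with over 40 N, if the wrist force passes 120 N, or if a joint passes its speed limit or range.

## Working session

There is one attempt and no reset: what is moved stays moved. The work goes in short steps, Python scripts to look and compute and a tool call to move; the robot and the scene stay as the last step left them, time stands still between calls to the robot, and variables do not carry over. Pictures are saved under pics/ and viewed, and the job is handed in when it is done.

Besides the shell and the picture viewer there is one more tool, called in YAML: its name, and indented under it one key for each argument. carry_out: Moves the arm, as the interface text tells. Its arguments: {"type":"object","properties":{"targets":{"type":"array"},"squeeze":{"type":"number"}},"required":["targets"]}

```bash
mkdir -p pics; python3 - <<'E'
from rig import env,get_image
import cv2,numpy as np
o=env.observe()
for k,v in o.items(): print(k,np.round(v,4).tolist())
print(env.tip_reach)
for n in("side","top","wrist"):
    d=get_image(n);cv2.imwrite(f"pics/{n}0.png",d["img"][:,:,::-1])
    print(n,[np.round(d[k],4).tolist() for k in("fx","fy","cx","cy","k1","rvec","tvec")])
E
```

```text
time_s 0.0
q [-79.2565, 21.8414, 74.3851, 0.0005, 83.8575, -12.3346]
qvel [0.003, 0.0164, 0.0634, -0.0015, 0.0383, 0.0584]
joint_efforts [0.0007, -44.846, -23.1276, -0.0001, 0.0049, -0.0]
position [0.2156, -0.5057, 0.2527]
tool_rot [[-0.92, -0.0003, 0.392], [-0.392, 0.0014, -0.92], [-0.0003, -1.0, -0.0014]]
ft_force [0.2453, -0.1686, -0.4928]
wrist_torque [-0.0251, 0.0228, -0.0556]
grip_width 0.0856
0.022
side [425.2884, 425.2884, 321.0901, 198.7471, 0.0048, [0.6045, -2.4845, 1.4243], [0.5959, 0.2435, 0.5497]]
top [482.0568, 482.0568, 321.5234, 203.2955, 0.0424, [2.1777, -2.1695, 0.1492], [0.0246, 0.6504, 0.862]]
wrist [283.4691, 283.4691, 318.0023, 201.785, -0.0347, [-2.4324, 1.6078, 0.2131], [-0.5498, -0.0334, 0.3786]]
```

View pics/side0.png

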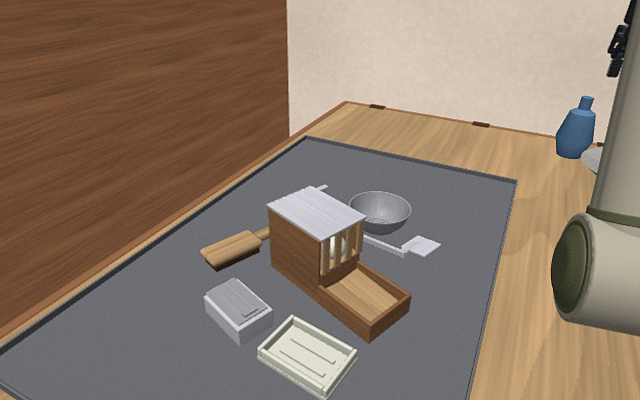

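View pics/top0.png

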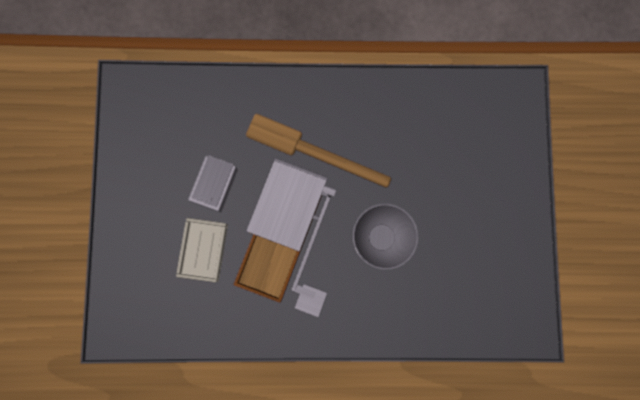

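View pics/wrist0.png

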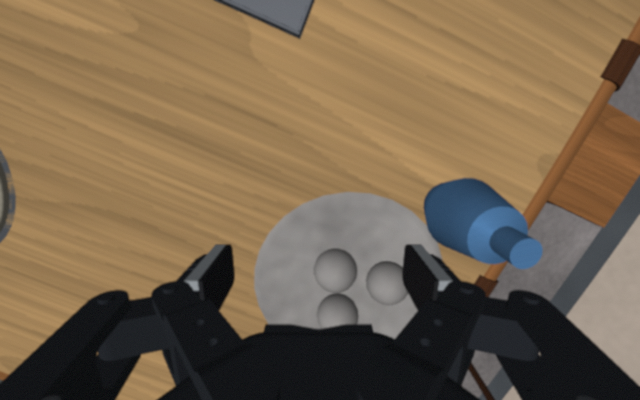

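The side view shows the box centre at about (318,240) with the paddle at (422,245). In the top view the lid is around (288,205), the paddle at (311,300) and the bowl at (385,237). I'll zoom in to get exact corners.

```bash
python3 - <<'E'
import cv2
a=cv2.imread("pics/top0.png")[150:320,220:350];cv2.imwrite("pics/tz.png",cv2.resize(a,None,fx=3.5,fy=3.5,interpolation=2))
a=cv2.imread("pics/side0.png")[175:345,255:455];cv2.imwrite("pics/sz.png",cv2.resize(a,None,fx=3.5,fy=3.5,interpolation=2))
E
```

```text
(no output)
```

View pics/tz.png

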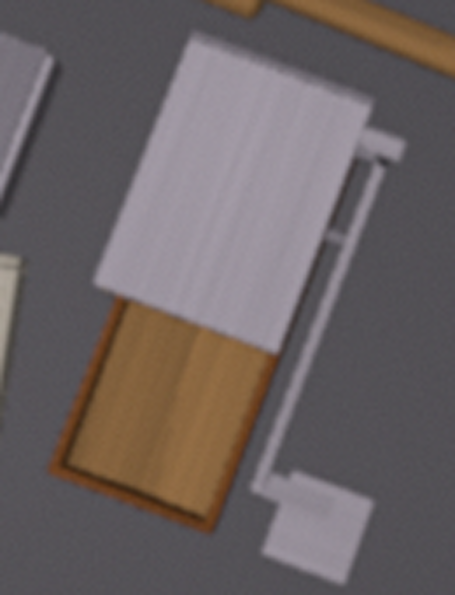

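View pics/sz.png

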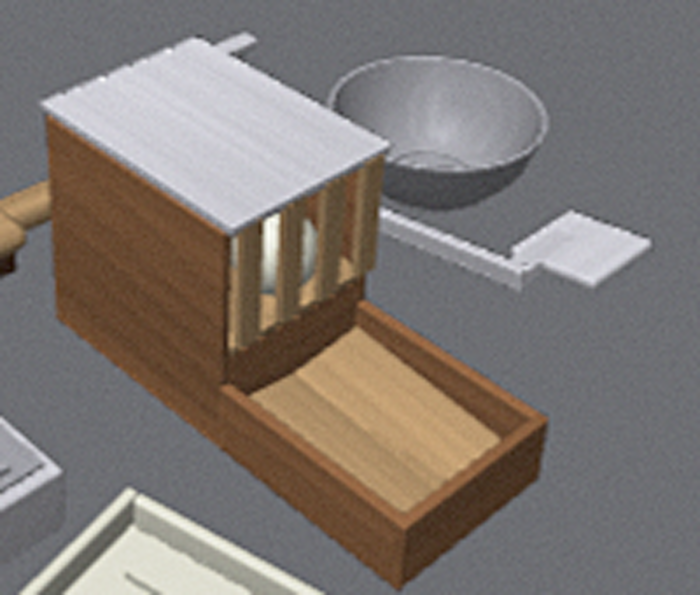

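```bash
cat > h.py <<'E'
import numpy as np,cv2
from rig import env,get_image
def proj(d,P):
    P=np.atleast_2d(P).astype(float)
    return cv2.projectPoints(P,np.array(d["rvec"],float),np.array(d["tvec"],float),np.array([[d["fx"],0,d["cx"]],[0,d["fy"],d["cy"]],[0,0,1.]]),np.array([d["k1"],0,0,0,0.]))[0][:,0]
def Rz(a): c,s=np.cos(a),np.sin(a); return np.array([[c,-s,0],[s,c,0],[0,0,1]])
E
python3 - <<'E'
from h import *
from scipy.optimize import least_squares
h=.022;p=np.array([-.138,-.095,.087])
L=[[-.166,.046,.036],[-.166,-.046,.036]]+[list(p+[a*h,b*h,0]) for a,b in((1,1),(1,-1),(-1,-1),(-1,1))]
L=np.array(L)
T=np.array([[50,473],[212,532],[292,471],[374,500],[345,584],[262,552]])/3.5+[220,150]
S=np.array([[402,520],[546,420],[520,255],[575,210],[650,242],[593,286]])/3.5+[255,175]
dt,ds=get_image("top"),get_image("side")
def W(v): return L@Rz(v[2]).T+[v[0],v[1],v[3] if len(v)>3 else .004]
def f(v): w=W(v); return np.r_[proj(dt,w)-T,proj(ds,w)-S].ravel()
for v0 in([.6,0,-.3],[.6,0,-.3,.004]):
    r=least_squares(f,v0,loss="soft_l1");print(r.x,np.degrees(r.x[2]));print(np.round(f(r.x).reshape(-1,2),1).tolist())
v=r.x if 0 else least_squares(f,[.6,0,-.3]).x
R=Rz(v[2]);o=np.array([v[0],v[1],.004])
print("pad",R@p+o,"Rx",R[:,0],"Ry",R[:,1])
# bowl: rim centre top px
from itertools import product
g=least_squares(lambda u:(proj(dt,[u[0],u[1],.054])-[385,237]).ravel(),[.6,-.1]).x
print("bowl",g)
E
```

```text
[ 0.63912585  0.08437761 -0.36674945] -21.013195692212395
[[-1.2, -0.4], [-0.1, 1.3], [0.7, -0.6], [1.2, 0.5], [0.2, 1.1], [-0.2, 0.8], [-0.3, 1.7], [0.5, -1.1], [-3.4, -4.3], [-1.6, -2.3], [0.5, 1.2], [-0.5, 0.5]]
[ 0.63909982  0.08416536 -0.36690502  0.00292423] -21.022109038211596
[[-1.0, -0.4], [-0.0, 1.2], [0.8, -0.6], [1.3, 0.5], [0.3, 1.0], [-0.1, 0.7], [-0.3, 2.2], [0.5, -0.6], [-3.4, -3.8], [-1.6, -1.8], [0.5, 1.7], [-0.5, 1.0]]
pad [0.47562806 0.04543924 0.091     ] Rx [ 0.93151808 -0.36369502  0.        ] Ry [0.36369502 0.93151808 0.        ]
bowl [ 0.58725665 -0.08814398]
```

```bash
python3 - <<'E'
from h import *
d=get_image("wrist");R=cv2.Rodrigues(np.array(d["rvec"],float))[0];C=-R.T@np.array(d["tvec"])
o=env.observe();T=np.array(o["tool_rot"]);print("cam in tool",T.T@(C-np.array(o["position"])), "cam axes in tool",(R@T).round(2).tolist())
E
```

```text
cam in tool [-0.06573168 -0.12093114  0.00020482] cam axes in tool [[0.0, -0.0, 1.0], [0.97, -0.26, -0.0], [0.26, 0.97, 0.0]]
```

carry_out:
  targets:
    - [[1, 13, 27, 0, 0, 0, 7], [1, 25, 55, 0, 0, 0, 14], [1, 38, 82, 0, 0, 0, 20], [1, 51, 110, 0, 0, 0, 27], [1, 64, 137, 0, 0, 0, 34], [1, 76, 165, 0, 0, 0, 41], [1, 89, 192, 0, 0, 0, 48], [1, 102, 220, 0, 0, 0, 54], [1, 114, 247, 0, 0, 0, 61], [1, 127, 275, 0, 0, 0, 68], [1, 140, 302, -5, 0, 0, 75], [1, 152, 329, -10, 0, 0, 82], [1, 165, 357, -15, 0, 0, 88], [1, 178, 384, -20, 0, 0, 95], [1, 190, 412, -25, 0, 0, 102], [1, 203, 439, -30, 0, 0, 109], [1, 216, 467, -35, 0, 0, 116], [1, 229, 494, -40, 0, 0, 122], [1, 241, 522, -45, 0, 0, 129], [1, 254, 549, -50, 0, 0, 136]]
  squeeze: 30

```text
time_s: 1.97
position: [0.4699, 0.0447, 0.2031]
tool_rot: [[0.936, 0.0, 0.351], [-0.351, -0.0, 0.936], [0.0, -1.0, 0.0]]
ft_force: [0.3, -0.4, 0.5]
grip_width: -0.0001
```

```bash
python3 - <<'E'
from h import *
o=env.observe();print(o["time_s"],o["position"],o["q"],o["ft_force"],env.observe()["grip_width"])
t=np.array(o["position"])-[0,0,.022]
for n in("top","side"):
    d=get_image(n);print(n,proj(d,t),proj(d,[t[0],t[1],.091]))
    x,y=proj(d,[t[0],t[1],.091])[0].astype(int)
    a=d["img"][max(0,y-110):y+60,x-100:x+100,::-1];cv2.imwrite(f"pics/{n}1.png",cv2.resize(a,None,fx=3.5,fy=3.5,interpolation=2))
E
```

```text
1.9667 [0.46989547 0.04467871 0.2031432 ] [-8.98261397e+00  1.67618551e+01  9.11194542e+01 -5.68531733e-04
  7.21110702e+01 -7.84151342e+01] [ 0.30312159 -0.3645221   0.48706429] -8.32412584048073e-05
top [[311.85159561 310.34387469]] [[311.66745951 304.69119169]]
side [[433.9291828 194.0965869]] [[424.87656884 245.42246675]]
```

View pics/side1.png

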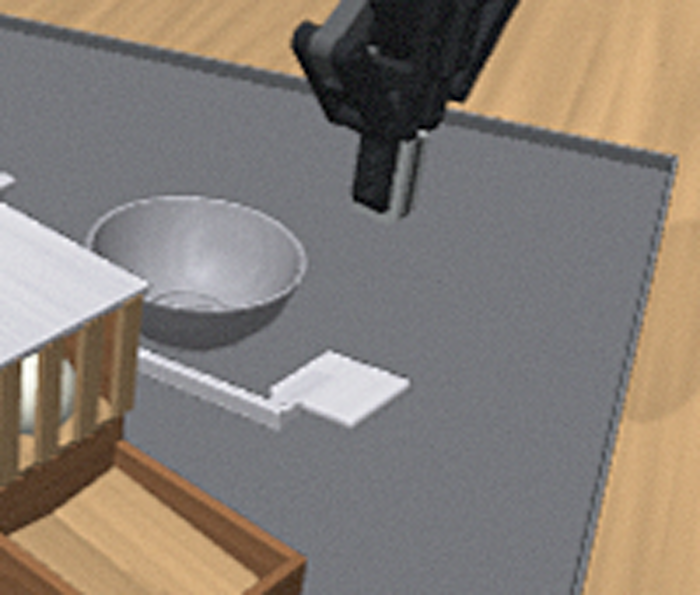

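View pics/top1.png

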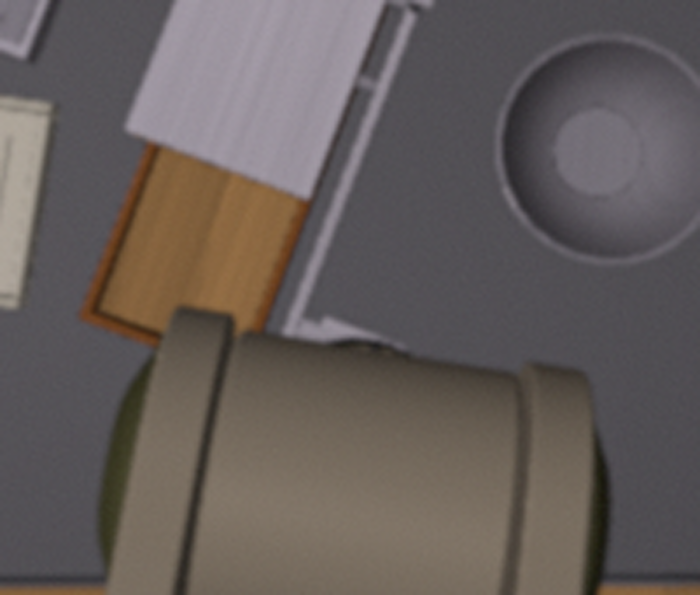

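The side picture shows the shut fingertips at about (434,196), right above the paddle at (422,246), and the soap still behind the apron. Next I descend and press.

carry_out:
  targets:
    - [[1, 0, -1, -20, 0, 0, 1], [1, 0, -1, -45, 0, 0, 1], [1, 0, -1, -65, 0, 0, 1], [1, 0, -1, -78, 0, 0, 1], [1, 0, -1, -84, 0, 0, 1], [1, 0, -1, -87, 0, 0, 1], [1, 0, -1, -90, 0, 0, 1], [1, 0, -1, -93, 0, 0, 1], [1, 0, -1, -96, 0, 0, 1], [1, 0, -1, -100, 0, 0, 1], [1, 0, -1, -104, 0, 0, 1]]

```text
time_s: 2.98
position: [0.4695, 0.0421, 0.0994]
tool_rot: [[0.94, 0.0, 0.341], [-0.341, -0.0, 0.94], [0.0, -1.0, 0.0]]
ft_force: [-3.3, 1.0, 4.6]
grip_width: -0.0001
```

carry_out:
  targets:
    - [[1, 0, 0, -4, 0, 0, 0], [1, 0, 0, -8, 0, 0, 0], [1, 0, 0, -12, 0, 0, 0], [1, 0, 0, -16, 0, 0, 0], [1, 0, 0, -20, 0, 0, 0], [1, 0, 0, -23, 0, 0, 0], [1, 0, 0, -26, 0, 0, 0], [1, 0, 0, -28, 0, 0, 0]]

```text
time_s: 3.65
position: [0.4703, 0.0418, 0.0711]
tool_rot: [[0.94, 0.002, 0.341], [-0.341, -0.0, 0.94], [0.002, -1.0, 0.0]]
ft_force: [1.4, -0.5, 2.8]
grip_width: -0.0001
```

```bash
python3 - <<'E'
from h import *
d=get_image("side");a=d["img"][130:345,255:465,::-1];cv2.imwrite("pics/side2.png",cv2.resize(a,None,fx=2.7,fy=2.7,interpolation=2))
E
```

```text
(no output)
```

View pics/side2.png

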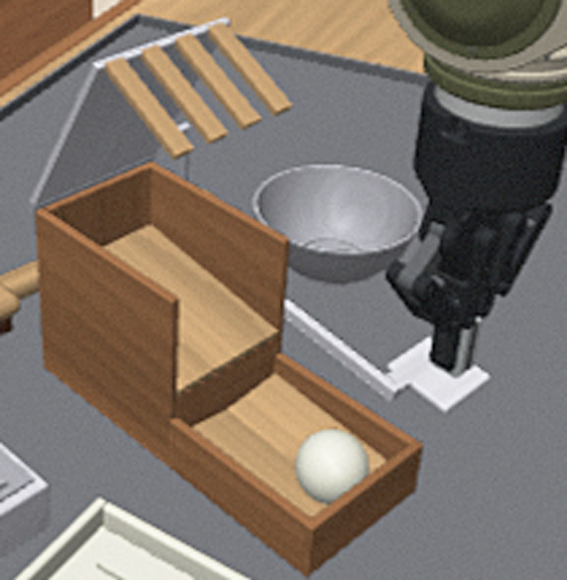

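The lid stands open with its edge at about (165,45) in the crop, and the ball lies in the catch tray at (332,465). I'll press on to the stop and hold there.

carry_out:
  targets:
    - [[1, 0, 0, -1, 0, 0, 0], [1, 0, 0, -2, 0, 0, 0], [1, 0, 0, -2.5, 0, 0, 0], [1, 0, 0, -2.5, 0, 0, 0]]

```text
time_s: 4.03
position: [0.47, 0.0419, 0.0692]
tool_rot: [[0.94, 0.001, 0.341], [-0.341, -0.0, 0.94], [0.001, -1.0, 0.0]]
ft_force: [0.3, -1.1, 5.7]
grip_width: 0.0
```

carry_out:
  targets:
    - [[1, 0, 0, -0.5, 0, 0, 0], [1, 0, 0, -1, 0, 0, 0], [1, 0, 0, -1, 0, 0, 0], [1, 0, 0, -1, 0, 0, 0], [1, 0, 0, -1, 0, 0, 0], [1, 0, 0, -1, 0, 0, 0], [1, 0, 0, -1, 0, 0, 0], [1, 0, 0, -1, 0, 0, 0], [1, 0, 0, -1, 0, 0, 0], [1, 0, 0, -1, 0, 0, 0], [1, 0, 0, -1, 0, 0, 0], [1, 0, 0, -1, 0, 0, 0]]

```text
time_s: 5.03
position: [0.4701, 0.0419, 0.0689]
tool_rot: [[0.94, 0.002, 0.341], [-0.341, -0.001, 0.94], [0.002, -1.0, 0.0]]
ft_force: [-2.0, 0.5, 14.5]
grip_width: 0.0001
```

```bash
python3 - <<'E'
from h import *
print(env.observe()["ft_force"],env.observe()["position"])
d=get_image("side");a=d["img"][130:345,255:465,::-1];cv2.imwrite("pics/side3.png",cv2.resize(a,None,fx=2.7,fy=2.7,interpolation=2))
E
```

```text
[-1.98028585  0.47260578 14.54122322] [0.47009654 0.04191078 0.0689217 ]
```

View pics/side3.png

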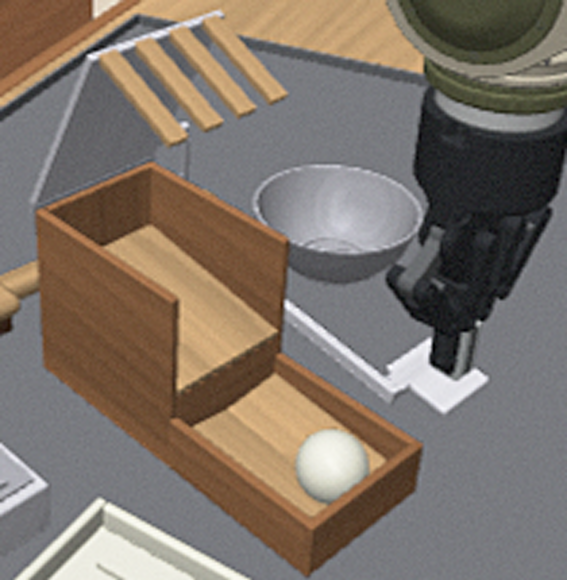

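The lever is on its stop at 14.5 N and the ball is at rest at (332,465). I'll raise it slowly, about 14 mm/s.

carry_out:
  targets:
    - [[1, 0, 0, 1.2, 0, 0, 0], [1, 0, 0, 2.4, 0, 0, 0], [1, 0, 0, 3.6, 0, 0, 0], [1, 0, 0, 4.8, 0, 0, 0], [1, 0, 0, 6, 0, 0, 0], [1, 0, 0, 7.2, 0, 0, 0], [1, 0, 0, 8.4, 0, 0, 0], [1, 0, 0, 9.6, 0, 0, 0], [1, 0, 0, 10.8, 0, 0, 0], [1, 0, 0, 12, 0, 0, 0], [1, 0, 0, 13.2, 0, 0, 0], [1, 0, 0, 14.4, 0, 0, 0], [1, 0, 0, 15.6, 0, 0, 0], [1, 0, 0, 16.8, 0, 0, 0], [1, 0, 0, 18, 0, 0, 0], [1, 0, 0, 19.2, 0, 0, 0], [1, 0, 0, 20.4, 0, 0, 0], [1, 0, 0, 21.6, 0, 0, 0], [1, 0, 0, 22.8, 0, 0, 0], [1, 0, 0, 24, 0, 0, 0]]

```text
time_s: 6.75
position: [0.4696, 0.042, 0.092]
tool_rot: [[0.94, 0.0, 0.341], [-0.341, -0.0, 0.94], [0.0, -1.0, -0.0]]
ft_force: [-1.9, 1.3, 3.0]
grip_width: 0.0001
```

Still in contact at 3 N. The rest is about 21 mm.

carry_out:
  targets:
    - [[1, 0, 0, 1.1, 0, 0, 0], [1, 0, 0, 2.2, 0, 0, 0], [1, 0, 0, 3.3, 0, 0, 0], [1, 0, 0, 4.4, 0, 0, 0], [1, 0, 0, 5.5, 0, 0, 0], [1, 0, 0, 6.6, 0, 0, 0], [1, 0, 0, 7.7, 0, 0, 0], [1, 0, 0, 8.8, 0, 0, 0], [1, 0, 0, 9.9, 0, 0, 0], [1, 0, 0, 11, 0, 0, 0], [1, 0, 0, 12.1, 0, 0, 0], [1, 0, 0, 13.2, 0, 0, 0], [1, 0, 0, 14.3, 0, 0, 0], [1, 0, 0, 15.4, 0, 0, 0], [1, 0, 0, 16.5, 0, 0, 0], [1, 0, 0, 17.6, 0, 0, 0], [1, 0, 0, 18.7, 0, 0, 0], [1, 0, 0, 19.8, 0, 0, 0], [1, 0, 0, 20.9, 0, 0, 0], [1, 0, 0, 22, 0, 0, 0]]

```text
time_s: 8.42
position: [0.4696, 0.042, 0.1139]
tool_rot: [[0.94, 0.0, 0.341], [-0.341, 0.0, 0.94], [0.0, -1.0, 0.0]]
ft_force: [2.6, -0.4, 2.9]
grip_width: -0.0001
```

carry_out:
  targets:
    - [[1, 0, 0, 1, 0, 0, 0], [1, 0, 0, 2, 0, 0, 0], [1, 0, 0, 3, 0, 0, 0], [1, 0, 0, 4, 0, 0, 0], [1, 0, 0, 5, 0, 0, 0], [1, 0, 0, 6, 0, 0, 0], [1, 0, 0, 7, 0, 0, 0], [1, 0, 0, 8, 0, 0, 0]]

```text
time_s: 9.08
position: [0.4695, 0.0421, 0.1219]
tool_rot: [[0.94, -0.0, 0.341], [-0.341, 0.0, 0.94], [-0.0, -1.0, -0.0]]
ft_force: [-0.2, 0.2, -0.1]
grip_width: -0.0001
```

```bash
python3 - <<'E'
from h import *
print(env.observe()["ft_force"],env.observe()["position"])
d=get_image("side");a=d["img"][130:345,255:465,::-1];cv2.imwrite("pics/side4.png",cv2.resize(a,None,fx=2.7,fy=2.7,interpolation=2))
E
```

```text
[-0.16967274  0.22155912 -0.05410156] [0.46948714 0.04206022 0.1218768 ]
```

View pics/side4.png

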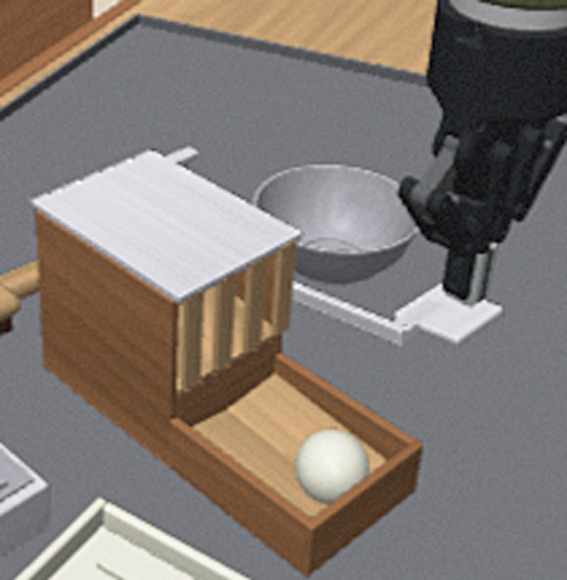

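The lid is shut with its front edge at (240,265), the contact force is zero and the ball lies in the tray at (332,465). I'll move clear.

carry_out:
  targets:
    - [[1, 0, 0, 3, 0, 0, 0], [1, 0, 0, 10, 0, 0, 0], [1, 0, 0, 22, 0, 0, 0], [1, -5, -5, 40, 0, 0, 0], [1, -10, -15, 60, 0, 0, 0], [1, -20, -30, 80, 0, 0, 0], [1, -30, -55, 100, 0, 0, 0], [1, -40, -80, 110, 0, 0, 0], [1, -45, -95, 115, 0, 0, 0], [1, -45, -100, 115, 0, 0, 0], [1, -45, -100, 115, 0, 0, 0], [1, -45, -100, 115, 0, 0, 0]]

```text
time_s: 10.13
position: [0.4246, -0.0576, 0.2366]
tool_rot: [[0.94, -0.0, 0.341], [-0.341, 0.0, 0.94], [-0.001, -1.0, 0.0]]
ft_force: [0.2, 0.0, -0.5]
grip_width: -0.0003
```

```bash
python3 - <<'E'
from h import *
o=env.observe();print(o["ft_force"],o["position"],o["time_s"])
i0=cv2.imread("pics/side0.png").astype(int);i=get_image("side")["img"][:,:,::-1]
cv2.imwrite("pics/side5.png",i);t=get_image("top")["img"][:,:,::-1];cv2.imwrite("pics/top5.png",t)
for n,s in(("lid/lever/paddle",np.s_[185:260,265:445]),("dish/box",np.s_[275:400,200:360]),("scrub",np.s_[225:275,195:270])): print(n,(np.abs(i0[s]-i[s]).max(2)>50).sum())
E
```

```text
[ 0.23373497  0.0008906  -0.47376502] [ 0.42462657 -0.05757534  0.23663805] 10.1333
lid/lever/paddle 115
dish/box 0
scrub 0
```

View pics/side5.png

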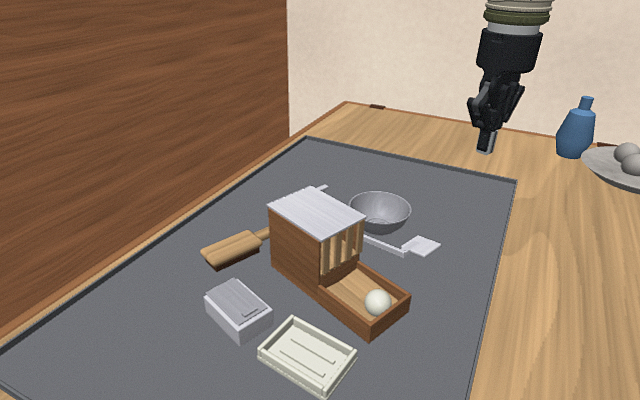

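View pics/top5.png

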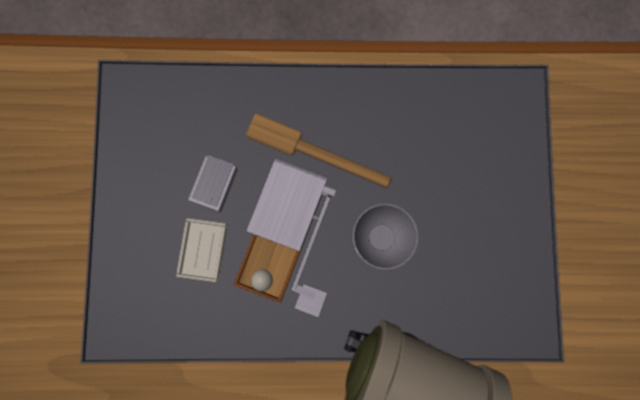

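Lid shut (side 318,212), paddle up at its starting place (422,245), ball in the tray (side 377,302; top 261,280), bystanders unmoved and arm clear.

```bash
python3 -c "
from rig import env
print(env.close_job())"
```

```text
the job is handed in; nothing more can be done
None
```

I pressed the paddle to its stop with closed fingers, and the linked lid opened fully. I held it down for over a second with about 14 N at the end, until the soap lay in the catch tray. Then I let the lever up at about 14 mm/s, moved clear, and handed the job in at about 10 s.

**Final pictures:** the lid is shut, the paddle is back at its starting place, and the ball is in the tray near the front wall. The bystanders are where they were, going by both the side and top views.

**Image check:** comparing the before and after side pictures gave 0 changed pixels around the soap dish, aluminium box and scrubber head. The region around the lid and lever showed 115. I put these down to the ball no longer being behind the apron, but did not check further.

**Force:** the wrist force was about 0 after release.

**Not measured:** I judged the lid and lever angles from the pictures, and the lid's closing speed from the commanded rise rate. No check failed.

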